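Set the polariser ring on a herb inspection stand and switch its lamp on

ROBOT

A 6-joint arm with a two-finger parallel gripper is mounted at the origin on the work surface. World frame = base frame: x ahead of the robot, y to its left, z up, the work surface at z = 0. Lengths are in mm, angles in rad, forces in N, time in s.
With the tool pointing down it reaches from about 275 to 850 mm from the base axis. Payload 5.2 kg.
Tool frame: the origin (TCP) lies between the finger pads; the fingertips stand 17 mm ahead of it and the grasp point (between the pads) lies 2 mm behind it; z points along the fingers, y is the direction in which the jaws open and shut (so a half turn about z gives the same grasp; the last joint's range is limited). The gripper opens to 85 mm and grips with 20 to 120 N. Pads are 22 mm wide; open, the fingers measure 114 mm over their backs; the gripper's body (76 mm by 85 mm) begins 54 mm behind the grasp point. The pads swing forward as they close: fully open they stand 13 mm farther back than shut.
Start: joints at [-1.399, 0.259, 1.535, -0, 1.348, -0.203], TCP at [201.368, -511.816, 248.31] pointing down, gripper open.
Joint ranges: [-3.14, 3.14], [-0.91, 2.08], [0.19, 2.58], [-1.22, 4.36], [0.22, 2.71], [-3.12, 3.12]. Speed limits (rad/s): [2.57, 2.57, 3.14, 3.14, 3.14, 3.14].

INTERFACE

Orientations are given as [roll, pitch, yaw] about the fixed x, y, z axes, in that order (R = Rz(yaw) Ry(pitch) Rx(roll)).
In Python, from bench import sense, camera, camera_params, finish_job gives the robot as it stands.
- The arm moves only by the tool apply_moves, never from a script. Its argument "rows" is a list of rows, each an object of numbers: "x", "y", "z": the shift along the tool's x, y, z in mm; "wx", "wy", "wz": the turn, a rotation vector about the tool's x, y, z in rad. A call has exactly 5 rows; each row is the pose to reach, as a shift and turn from the pose measured when the call began, along the tool's axes at that moment; what a row does not reach only later rows make up. A row lasts 1/8 s, in which the tool goes at most 62.5 mm and 10.7 degrees, less where a joint would pass 70% of its speed; a pose out of reach is approached as far as the arm can. A call with a gripper value outside its range is refused whole. "gripper" is the finger opening in mm, from 0 to 85.4, set as the call begins (left out, the last holds). The fingers move at their own pace and stop on an object; the grip force is fixed at half the most. Time passes only in rows, so rows that repeat a pose let the fingers close, or fill a call up. It gives the time, the measured TCP pose, the force and the opening at its end, in the units of the state.
- sense(): the state, without advancing time (a new reading comes with each control period).
- camera(name): name is "scene" or "top" or "wrist"; returns the picture (384x512x3 uint8, blue, green, red); there is no depth.
- camera_params(name): a dict with "vfov" (degrees; the focal length in pixels is half the picture's height over the tangent of half this angle, whatever the lens; pixels are square), "cx", "cy" (the principal point, pixels), "origin" and "orientation" of the camera in the world. Camera axes: x right, y down, z forward; pixel columns grow to the right and rows downward; lengths in mm; the calibration is good to about 2 mm. The wrist camera is an equidistant fisheye: a pixel r from the principal point sees the ray r / f radians off the axis. A picture is of the moment at which its call begins: read the wrist's pose just before it. camera_params takes no time and is no camera call; for the wrist camera it gives the pose at the moment of the call.
- finish_job(): hands the job in, once; it reports no verdict.
The state is a dict: "time_s": time; "joint_positions": joint angles; "dq": joint speeds; "effort": joint torques, N m; "position": TCP position; "eef_rot": TCP orientation; "force": force on the tool from outside, world axes, zero at the start; "moment": the same for the moment, N m; "width": opening from 0.0 (shut) to 1.0 (fully open).
Only numpy, scipy, OpenCV 4.12 (cv2) and the standard library are available. Lean on these libraries where they do the work, as an engineer would, in place of code of your own. Each camera call takes 0.05 s, during which the arm holds its last target.

TASK

On the round inspection stand, push the ring's upright lever round its arc until the pointer stands at the middle of the large dot of the scale, not the small one, and leave it there; then press the lamp button on the stand's side block fully down and let it come up again. Push gently with the closed fingers and never grip the lever. The specimen jar stays standing on the stage, and the other jars and the bowl stay where they are.

Things in the scene. Friction and masses are not known exactly. Their poses are not given: they have to be found in the camera images.
- stand: Grey round inspection stand, fixed to the table: a drum 230 mm across and 40 mm high whose flat top carries the scale (white ticks every 15 degrees at 104 mm from the axis). Origin on the drum's axis at the table, z up; the scale faces the stand's own -x side, the lamp block (56 by 75 mm, 30 mm high) is on its +y side, centred 137 mm out. A white round stage 92 mm across, top 51 mm above the table, is fixed in the middle.
- ring (a joint): Angle (rad) of the black polariser ring (100 mm inside, 144 mm outside, top 50 mm above the table) that turns about the drum's vertical axis; at 0 the lever points along the stand's own -x, positive is anticlockwise seen from above. Turns from -1.2 to 1.2, stays where it is left; pushing the lever pin takes about 1.5 N.
- lever_pin (a point): Point on the axis of the lever, an upright round steel pin 12 mm in diameter that stands on the ring 82 mm from the drum's axis. Pin from 50 to 91 mm above the table; this point is 72 mm above the table. Under it a flat steel arm 14 mm wide (top 53 mm above the table) runs outward and ends in the pointer.
- pointer_aim (a point): The place on the scale at which the pointer aims: on the line from the drum's axis through the pin, 104 mm from the axis, at scale height (41 mm). The pointer's steel tip, 4 mm wide, ends 9 mm short of it.
- dot_large: Large white dot of the scale, 18 mm across, flat on the drum's top, centre 104 mm from the drum's axis and 45 degrees to one side or the other of the middle of the scale (it may be on either side). Origin at its centre. The mark to set.
- dot_small: Small white dot of the scale, 7 mm across, at the same place on the other side of the scale. Origin at its centre. Not the mark to set.
- lamp_button_top (a point): Centre of the top of the black round lamp button, 30 mm across, on the lamp block, 146 mm from the drum's axis; 52 mm above the table when up and 10 mm above its grey housing (46 mm across). Pressed straight down 6 mm; springs back up.
- lamp_button (a joint): Travel of the lamp button (m): 0 up, 0.006 fully down, where the spring pushes back with 5 N.
- specimen_centre (a point): Centre (half-way up) of the loose squat amber specimen jar with brass lid, 54 mm across and 36 mm high, that stands on the stage (its top about 87 mm above the table). To be left alone.
- jar_left_centre (a point): Centre of a loose jar with brass lid, 66 mm across and 95 mm high, standing on the table to the left (+y). To be left alone.
- jar_right_centre (a point): Centre of a like jar standing to the right (-y). To be left alone.
- bowl: Loose white bowl, 96 mm across and 45 mm high, on the right, nearer the robot than the jar; origin at the centre of its underside. To be left alone.
Mind the look-alikes: they are no part of the job. What is shaped like the part that bears specimen_centre but green is not meant.

How it is judged (in metres and radians):
On the way, in this order (a step that is already met when the one before it is completed fails the run):
1. the pointer stands still at the large dot (horizontal distance between pointer_aim and dot_large below 0.006 m and velocity of joint ring between -0.05 and 0.05 rad/s), for 0.3 s.
2. the lamp button is pressed fully down while the pointer stands at the large dot (horizontal distance between pointer_aim and dot_large below 0.006 m and value of joint lamp_button above 0.0045 m), for 0.05 s.
At the end, for the whole second after the job is handed in: The pointer's aim point is within 6 mm (about 3 degrees) of the centre of the large dot and the ring is still, the lamp button is up again (less than 2 mm down), and the specimen jar stands upright on the stage (all of step 1 and value of joint lamp_button below 0.002 m and z of specimen_centre in the frame of stand between 0.064 and 0.074 m and angle between specimen_centre's own z axis and vertical below 0.1 rad); the robot touches nothing.
It fails at once if the ring or its lever is gripped or forced (more than 20 N from the fingers) (contact force between the fingers and ring above 20 N).
It fails at once if the specimen jar is lifted or shifted (more than 12 mm) (distance of specimen_centre from where it was at the start of the episode above 0.012 m).
It fails at once if one of the other jars or the bowl is lifted or moved (more than 15 mm) (distance of any of jar_left_centre, jar_right_centre, bowl from where it was at the start of the episode above 0.015 m).
It also fails if it takes over 51 s, if anything falls off the work surface, if the arm or the gripper's body presses on something with over 40 N, if the wrist force passes 120 N, or if a joint passes its speed limit or range.

## Working session

There is one attempt and no reset: what is moved stays moved. The work goes in short steps, Python scripts to look and compute and a tool call to move; the robot and the scene stay as the last step left them, time stands still between calls to the robot, and variables do not carry over. Pictures are saved under pics/ and viewed, and the job is handed in when it is done.

Besides the shell and the picture viewer there is one more tool, called after ">>>" as name([rows], argument=value, ...), one row to a line, values as JSON. apply_moves: Moves the arm, as the interface text tells. Its arguments: {"type":"object","properties":{"rows":{"type":"array","items":{"type":"object","properties":{"x":{"type":"number"},"y":{"type":"number"},"z":{"type":"number"},"wx":{"type":"number"},"wy":{"type":"number"},"wz":{"type":"number"}}}},"gripper":{"type":"number"}},"required":["rows"]}

```bash
mkdir -p pics
python3 - <<'E'
from bench import *
import cv2
s=sense();print(s)
for n in("scene","top"):
    cv2.imwrite(f"pics/{n}0.png",camera(n));print(n,camera_params(n))
E
```

```text
{'time_s': 0.0, 'joint_positions': array([-1.39878758e+00,  2.59329069e-01,  1.53608280e+00,  1.67291131e-05,
        1.34798838e+00, -2.02794659e-01]), 'dq': array([-0.00074642, -0.00035102, -0.00102769,  0.0010994 ,  0.00010042,
        0.0005031 ]), 'effort': array([ 7.97993744e-04, -4.46030188e+01, -2.90573984e+01, -2.64794471e-04,
        1.16772301e-02,  2.26987419e-05]), 'position': array([ 201.2931538 , -511.31244641,  247.48227083]), 'eef_rot': array([-3.13982539e+00, -3.80036679e-04,  3.74799356e-01]), 'force': array([-0.45865587, -0.49260118, -0.2436803 ]), 'moment': array([ 0.04593276, -0.04655201,  0.00442707]), 'width': 0.9990161271891874}
scene {'vfov': 53.477362509027095, 'cx': 252.25908009099322, 'cy': 190.8944678545678, 'origin': array([1056.62256291, -106.63856043,  905.23481287]), 'orientation': array([-2.59273056, -0.00953312,  1.3655517 ])}
top {'vfov': 42.08912706469452, 'cx': 256.51542460545363, 'cy': 187.70502260043483, 'origin': array([ 450.26394928,  -13.85924684, 1445.82403942]), 'orientation': array([-3.03094029,  0.00554796, -1.57117102])}
```

View pics/scene0.png

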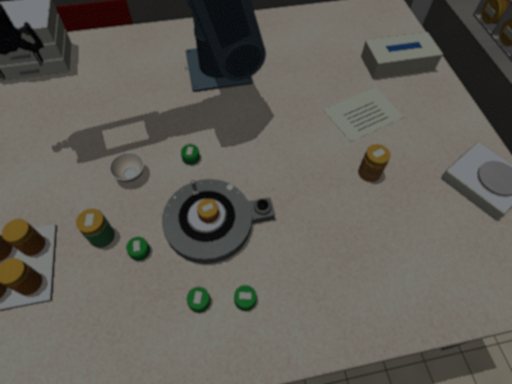

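View pics/top0.png

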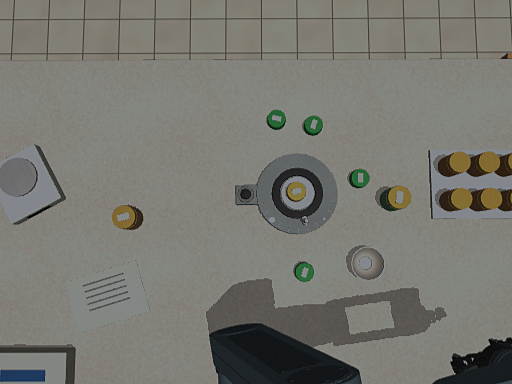

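Run:
```python
import cv2
a=cv2.imread("pics/top0.png")
cv2.imwrite("pics/top0z.png",cv2.resize(a[110:260,160:350],None,fx=4,fy=4,interpolation=cv2.INTER_CUBIC))
```

```text
(no output)
```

View pics/top0z.png

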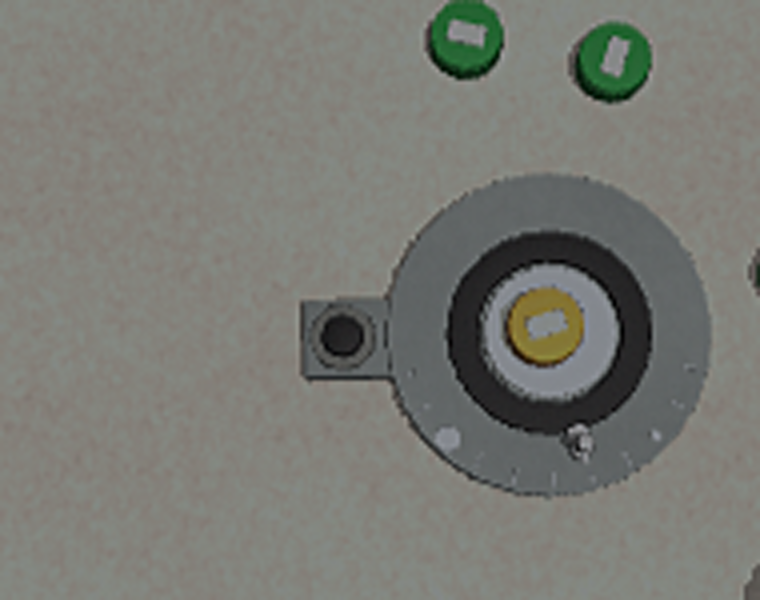

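Top view: the large dot is at the lower left (about 272,219), the small one at the lower right (324,219). The pin is at about (305,220), the button at about (245,194), and the amber jar is on the stage. Now I'll measure.

```bash
cat > h.py <<'E'
import numpy as np,cv2
from scipy.spatial.transform import Rotation as R
def cast(P,uv,z):
    f=192/np.tan(np.radians(P['vfov']/2)); uv=np.atleast_2d(uv)
    d=np.c_[(uv[:,0]-P['cx'])/f,(uv[:,1]-P['cy'])/f,np.ones(len(uv))]@R.from_euler('xyz',P['orientation']).as_matrix().T
    o=P['origin'];return (o+d*((z-o[2])/d[:,2])[:,None])[:,:2]
def proj(P,X):
    f=192/np.tan(np.radians(P['vfov']/2))
    c=(np.atleast_2d(X)-P['origin'])@R.from_euler('xyz',P['orientation']).as_matrix()
    return np.c_[c[:,0]/c[:,2]*f+P['cx'],c[:,1]/c[:,2]*f+P['cy']]
def blobs(m):
    n,l,st,c=cv2.connectedComponentsWithStats(m.astype(np.uint8));return [(st[i],c[i]) for i in range(1,n)]
def circ(p):
    A=np.c_[2*p,np.ones(len(p))];s=np.linalg.lstsq(A,(p**2).sum(1),rcond=None)[0]
    return s[:2],np.sqrt(s[2]+s[:2]@s[:2])
E
python3 - <<'E'
from h import *
from bench import camera_params
P=camera_params("top");a=cv2.imread("pics/top0.png")
g=cv2.cvtColor(a,6).astype(int);hsv=cv2.cvtColor(a,40)
# black: ring / button
for st,c in blobs(g<60):
    if st[4]>40 and 230<c[0]<345 and 140<c[1]<240: print("dark",st,c,cast(P,c,50))
m=(g<60).astype(np.uint8)
cs,_=cv2.findContours(m,0,1)
for c in cs:
    c=c[:,0]
    if len(c)>20 and 230<c[:,0].mean()<345 and 140<c[:,1].mean()<240:
        w=cast(P,c.astype(float),50);print(len(c),circ(w))
roi=np.zeros_like(g,bool);roi[150:245,250:345]=1
for st,c in blobs((g>140)&roi):
    print("bright",st,c,cast(P,c,41))
m=(hsv[...,0]>15)&(hsv[...,0]<32)&(hsv[...,1]>120)
for st,c in blobs(m):
    if st[4]>40:print("amber",st,c,cast(P,c,90))
print(g[215:226,298:312])
print(a[195,260:335].tolist()[::6])
E
```

```text
dark [ 272  168   51   57 1102] [296.83121597 192.99274047] [[ 590.29263881 -119.44989279]]
dark [240 188  11  11  93] [245.09677419 193.41935484] [[589.2228331   25.93319784]]
26 (array([548.36592381, -77.60516347]), np.float64(56.091285509213186))
42 (array([444.60655726,  19.99288813]), np.float64(115.98769761979767))
31 (array([589.23660063,  25.95888148]), np.float64(14.022615935361092))
162 (array([ 589.24471123, -119.88149432]), np.float64(71.40716499021553))
bright [271 161   1   1   1] [271. 161.] [[682.86456743 -47.42003154]]
bright [264 167   1   1   1] [264. 167.] [[665.61001776 -27.443113  ]]
bright [263 169   1   1   1] [263. 169.] [[659.86362507 -24.5874426 ]]
bright [259 175   1   1   1] [259. 175.] [[642.65768832 -13.19491034]]
bright [293 177   1   2   2] [293.  177.5] [[ 635.38972244 -109.67364293]]
bright [289 179   1   1   1] [289. 179.] [[631.11084482 -98.29379527]]
bright [285 181   3   3   4] [286.   181.75] [[623.25967263 -89.73120683]]
bright [306 180   1   1   1] [306. 180.] [[ 628.19953548 -146.46474598]]
bright [308 181   5   9   9] [310.44444444 185.    
[... 3085 characters left out ...]
42 138  91 103 100  98  97]
 [ 48  47  78  35 105  98  90  91 113  76  99  98  98  97]
 [ 97 100  63  56  75  70  43 128 129 127  94  97  98  97]
 [101 104  55  60  56  48  58 137 140 139 100  98  98  97]
 [ 99 101 100  57  33  60  27 147 145 144  78  97  97  96]
 [ 97  99 103  99  53  90  18  68  82 121  76  97  97  98]
 [ 98  99 101 104  54  76 141 106 134  83  95  98  98  97]
 [ 98  97  97 102  98  44  73  99 146  92  98  98  97  96]
 [ 98  98  98  99 103  94  92  95 128 106  99  99  98  97]]
[[101, 101, 95], [101, 101, 96], [5, 5, 5], [38, 37, 38], [146, 139, 134], [55, 122, 134], [49, 120, 132], [55, 120, 132], [141, 135, 131], [88, 88, 83], [38, 37, 39], [102, 102, 99], [102, 102, 97]]
```

```bash
cat >> h.py <<'E'
from bench import sense
C=np.array([589.3,-119.8])
def plan(poses):
    s=sense();R0=R.from_euler('xyz',s['eef_rot'])
    print("t",round(s['time_s'],2),"pos",s['position'].round(1),"rot",s['eef_rot'].round(3),"F",s['force'].round(1))
    for x,y,z,yaw in poses:
        d=R0.inv().apply(np.array([x,y,z])-s['position'])
        w=(R0.inv()*R.from_euler('xyz',[np.pi,0,yaw])).as_rotvec()
        print(d.round(1),w.round(3))
def orb(deg,z,r=82,yawoff=0):
    a=np.radians(deg);return (*(C-r*np.array([np.cos(a),np.sin(a)])),z,a+yawoff)
E
python3 -c "
from h import *
plan([orb(39,200)])"
```

```text
t 0.1 pos [ 201.3 -511.4  247.6] rot [-3.14  -0.     0.375] F [ 0.3 -0.8  0.2]
[ 426.2 -197.6   48. ] [-0.002 -0.001 -0.306]
```

>>> apply_moves([
  {"x": 50,"y": -23,"z": 0,"wz": -0.03},
  {"x": 100,"y": -46,"z": 0,"wz": -0.07},
  {"x": 150,"y": -70,"z": 0,"wz": -0.1},
  {"x": 200,"y": -93,"z": 0,"wz": -0.15},
  {"x": 250,"y": -116,"z": 0,"wz": -0.2},
], gripper=0)

```text
schema error: expected keys x, y, z, wx, wy, wz
```

```bash
python3 -c "
from h import *
plan([orb(39,200),orb(39,150)])"
```

```text
t 0.1 pos [ 201.3 -511.4  247.6] rot [-3.14  -0.     0.375] F [ 0.3 -0.8  0.2]
[ 426.2 -197.6   48. ] [-0.002 -0.001 -0.306]
[ 426.2 -197.5   98. ] [-0.002 -0.001 -0.306]
```

>>> apply_moves([
  {"x": 50,"y": -23,"z": 0,"wx": 0,"wy": 0,"wz": -0.03},
  {"x": 100,"y": -46,"z": 0,"wx": 0,"wy": 0,"wz": -0.07},
  {"x": 150,"y": -70,"z": 0,"wx": 0,"wy": 0,"wz": -0.1},
  {"x": 200,"y": -93,"z": 0,"wx": 0,"wy": 0,"wz": -0.15},
  {"x": 250,"y": -116,"z": 0,"wx": 0,"wy": 0,"wz": -0.2},
], gripper=0)

```text
time_s: 0.72
position: [392.3, -310.4, 247.6]
eef_rot: [-3.14, -0.001, 0.576]
force: [0.6, -0.0, 0.7]
width: 0.0
```

```bash
python3 -c "
from h import *
plan([orb(39,200),orb(39,150)])"
```

```text
t 0.72 pos [ 392.3 -310.4  247.6] rot [-3.14e+00 -1.00e-03  5.76e-01] F [ 0.6 -0.   0.7]
[187.4 -43.8  47.8] [-0.002 -0.001 -0.105]
[187.4 -43.7  97.8] [-0.002 -0.001 -0.105]
```

>>> apply_moves([
  {"x": 50,"y": -12,"z": 10,"wx": 0,"wy": 0,"wz": -0.03},
  {"x": 100,"y": -24,"z": 30,"wx": 0,"wy": 0,"wz": -0.07},
  {"x": 150,"y": -35,"z": 60,"wx": 0,"wy": 0,"wz": -0.1},
  {"x": 187,"y": -44,"z": 90,"wx": 0,"wy": 0,"wz": -0.105},
  {"x": 187,"y": -44,"z": 110,"wx": 0,"wy": 0,"wz": -0.105},
])

```text
time_s: 1.35
position: [525.9, -168.5, 135.7]
eef_rot: [-3.137, -0.001, 0.685]
force: [-0.6, 0.4, 0.8]
width: 0.003
```

```bash
python3 -c "
from h import *
from bench import *
plan([orb(39,82)])
for n in ('top','wrist','scene'): cv2.imwrite('pics/a_%s.png'%n,camera(n))
print(camera_params('wrist'))
"
```

```text
t 1.35 pos [ 525.9 -168.5  135.7] rot [-3.137e+00 -1.000e-03  6.850e-01] F [-0.6  0.4  0.8]
[-2.1  2.3 53.7] [-0.004 -0.001  0.004]
{'vfov': 65.70646984690485, 'cx': 255.09687113251925, 'cy': 193.99878076452964, 'origin': array([ 577.22565091, -129.26658107,  262.17148478]), 'orientation': array([ 2.87439801,  0.00416187, -0.88966777])}
```

View pics/a_wrist.png

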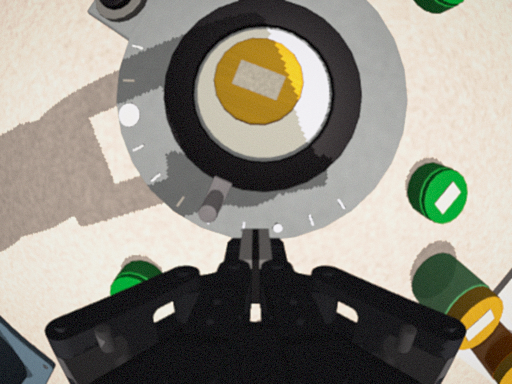

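View pics/a_scene.png

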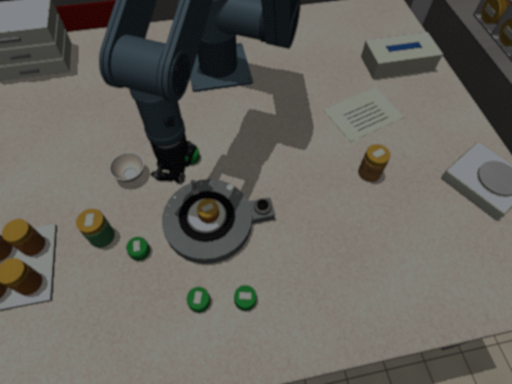

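View pics/a_top.png

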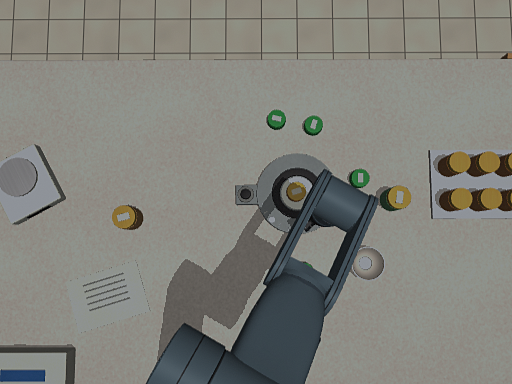

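Wrist view: large dot at (129,115), small dot at (277,228), pin base at about (219,186) with its top at (209,212), jar at (258,82). The fingertips hang at (256,240), just beyond the small dot. I'll cross-check the geometry with the wrist camera.

```bash
cat >> h.py <<'E'
def fcast(P,uv,z):
    f=192/np.tan(np.radians(P['vfov']/2)); uv=np.atleast_2d(np.array(uv,float))-[P['cx'],P['cy']]
    r=np.hypot(*uv.T);t=r/f
    d=np.c_[uv/np.maximum(r,1e-9)[:,None]*np.sin(t)[:,None],np.cos(t)]@R.from_euler('xyz',P['orientation']).as_matrix().T
    o=P['origin'];return (o+d*((z-o[2])/d[:,2])[:,None])[:,:2]
def rel(p):
    d=np.asarray(p)-C;return np.c_[d,np.hypot(*d.T),np.degrees(np.arctan2(-d[:,1],-d[:,0]))].round(2)
E
python3 -c "
from h import *
from bench import *
P=camera_params('wrist');a=cv2.imread('pics/a_wrist.png');g=cv2.cvtColor(a,6)
for st,c in blobs((g>215)):
    if st[4]>25 and st[4]<800: print(st,c,rel(fcast(P,c,41)))
print('pin top',rel(fcast(P,(209,213),91)),'base',rel(fcast(P,(219,186),51)))
print('jar',rel(fcast(P,(258,82),87)))
cs,_=cv2.findContours((g<75).astype(np.uint8),0,1)
cv2.imwrite('pics/a_wz.png',cv2.resize(a[90:270,100:320],None,fx=3.4,fy=3.3))
"
```

```text
[436 183  24  30 334] [447.31736527 197.57784431] [[  46.91 -183.39  189.3   104.35]]
[274 224   8   8  55] [277.52727273 227.78181818] [[-70.15 -78.48 105.26  48.21]]
[499 279  13  51 425] [506.76705882 305.22823529] [[  29.44 -392.46  393.56   94.29]]
[154 302  20  19 188] [163.53191489 311.40425532] [[-205.51  -52.21  212.04   14.26]]
[338 303  19  18 184] [346.73369565 311.42934783] [[ -94.81 -187.92  210.48   63.23]]
[251 304   9  17 138] [254.94202899 312.18115942] [[-147.39 -117.78  188.67   38.63]]
[466 310  28  30 292] [479.40753425 324.96917808] [[ -14.55 -372.81  373.09   87.77]]
pin top [[-76.16 -24.07  79.87  17.54]] base [[-69.53 -20.75  72.56  16.61]]
jar [[   3.49    1.92    3.98 -151.14]]
```

View pics/a_wz.png

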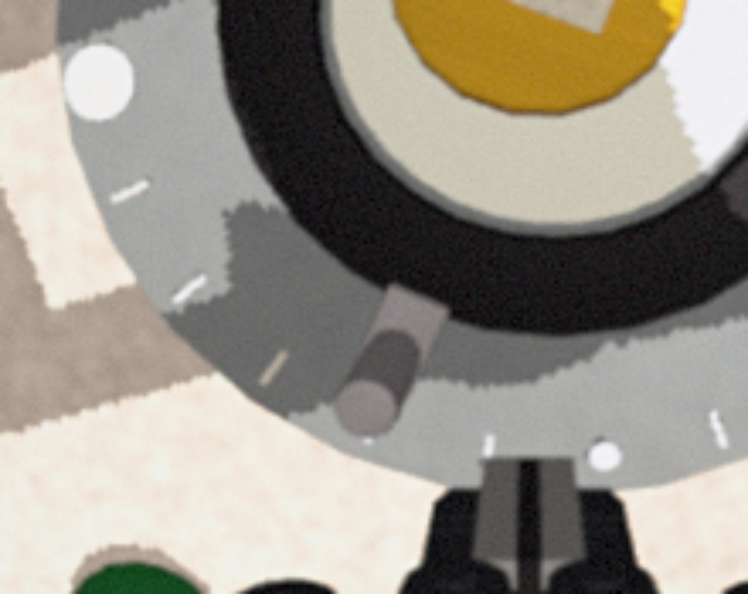

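>>> apply_moves([
  {"x": -1,"y": 1,"z": 12,"wx": 0,"wy": 0,"wz": 0},
  {"x": -2,"y": 2,"z": 26,"wx": 0,"wy": 0,"wz": 0},
  {"x": -2,"y": 2,"z": 40,"wx": 0,"wy": 0,"wz": 0},
  {"x": -2,"y": 2,"z": 52,"wx": 0,"wy": 0,"wz": 0},
  {"x": -2,"y": 2,"z": 53,"wx": -0.003,"wy": 0,"wz": 0},
])

```text
time_s: 2.12
position: [523.0, -172.9, 82.2]
eef_rot: [-3.137, 0.001, 0.682]
force: [-0.6, 0.8, -0.4]
width: 0.002
```

```bash
python3 -c "
from h import *
from bench import *
plan([orb(d,82) for d in (36,33,30,27,24)])
cv2.imwrite('pics/b_wrist.png',camera('wrist'))
"
```

```text
t 2.12 pos [ 523.  -172.9   82.2] rot [-3.137e+00  1.000e-03  6.820e-01] F [-0.6  0.8 -0.4]
[ 3.  -3.8  0.2] [-0.004  0.001  0.053]
[ 3.3 -8.1  0.2] [-0.004  0.002  0.106]
[  3.9 -12.4   0.2] [-0.004  0.002  0.158]
[  4.7 -16.6   0.2] [-0.004  0.002  0.21 ]
[  5.7 -20.8   0.3] [-0.004  0.002  0.263]
```

View pics/b_wrist.png

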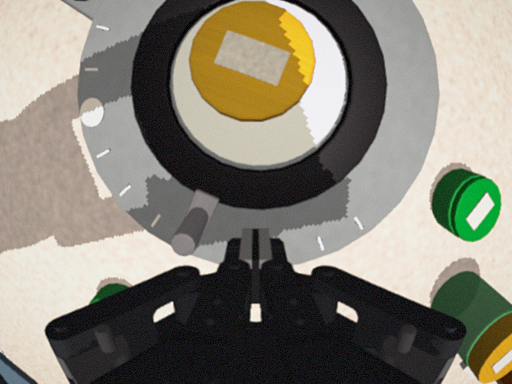

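The fingertips (256,240) are beside the pin (188,235), with a clear gap and no contact. I'll start the arc.

>>> apply_moves([
  {"x": 3,"y": -4,"z": 0,"wx": -0.004,"wy": 0,"wz": 0.053},
  {"x": 3.3,"y": -8,"z": 0,"wx": -0.004,"wy": 0,"wz": 0.106},
  {"x": 3.9,"y": -12.4,"z": 0,"wx": -0.004,"wy": 0,"wz": 0.158},
  {"x": 4.7,"y": -16.6,"z": 0,"wx": -0.004,"wy": 0,"wz": 0.21},
  {"x": 5.7,"y": -20.8,"z": 0,"wx": -0.004,"wy": 0,"wz": 0.263},
])

```text
time_s: 2.8
position: [515.3, -153.7, 83.4]
eef_rot: [3.139, 0.0, 0.417]
force: [0.9, -1.1, -0.5]
width: -0.001
```

```bash
python3 -c "
from h import *
from bench import *
plan([orb(d,82) for d in (21,17,13,9,5)])
s=sense();print(rel(s['position'][None,:2]))
cv2.imwrite('pics/c_wrist.png',camera('wrist'))
"
```

```text
t 2.8 pos [ 515.3 -153.7   83.4] rot [3.139 0.    0.417] F [ 0.9 -1.1 -0.5]
[-0.5 -5.1  1.4] [0.003 0.    0.051]
[  0.  -10.9   1.4] [0.003 0.    0.121]
[  0.9 -16.5   1.4] [0.003 0.    0.19 ]
[  2.2 -22.1   1.4] [0.003 0.    0.26 ]
[  3.8 -27.6   1.4] [ 0.003 -0.     0.33 ]
[[-74.03 -33.89  81.42  24.6 ]]
```

View pics/c_wrist.png

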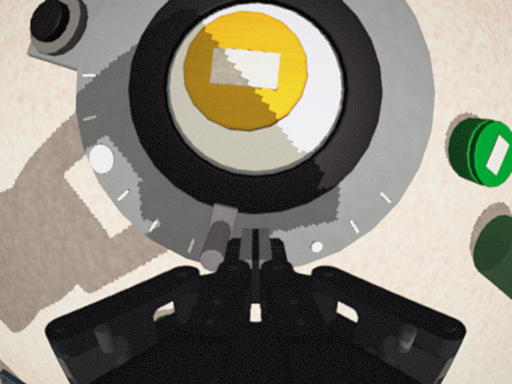

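The finger is almost at the pin (217,240). I'll go on round the arc.

>>> apply_moves([
  {"x": -0.5,"y": -5,"z": 1,"wx": 0.003,"wy": 0,"wz": 0.05},
  {"x": 0,"y": -10,"z": 1,"wx": 0.003,"wy": 0,"wz": 0.11},
  {"x": 0.7,"y": -15,"z": 1,"wx": 0.003,"wy": 0,"wz": 0.17},
  {"x": 1.8,"y": -20,"z": 1,"wx": 0.003,"wy": 0,"wz": 0.235},
  {"x": 3,"y": -25,"z": 1,"wx": 0.003,"wy": 0,"wz": 0.3},
])

```text
time_s: 3.48
position: [508.7, -129.7, 83.3]
eef_rot: [3.14, -0.002, 0.114]
force: [1.6, -2.0, 1.2]
width: -0.0
```

```bash
python3 -c "
from h import *
from bench import *
s=sense();r=rel(s['position'][None,:2]);print(r);d=r[0,3]
plan([orb(d-k,82) for k in (3.5,7,10.5,14,17.5)])
cv2.imwrite('pics/d_wrist.png',camera('wrist'))
"
```

```text
[[-80.61  -9.9   81.21   7.  ]]
t 3.48 pos [ 508.7 -129.7   83.3] rot [ 3.14e+00 -2.00e-03  1.14e-01] F [ 1.6 -2.   1.2]
[-0.7 -5.   1.2] [ 0.001 -0.002  0.053]
[ -0.3 -10.    1.2] [ 0.001 -0.002  0.114]
[  0.5 -15.    1.2] [ 0.001 -0.002  0.175]
[  1.5 -19.9   1.2] [ 0.001 -0.002  0.236]
[  2.8 -24.7   1.2] [ 0.001 -0.002  0.297]
```

View pics/d_wrist.png

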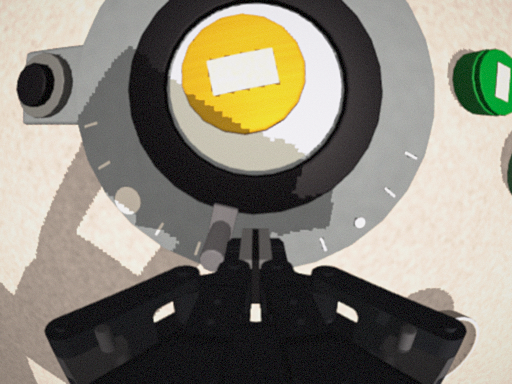

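The pin keeps the same place in the picture, so it now moves with the finger. Force is about 2 N. I'll keep going.

>>> apply_moves([
  {"x": -0.7,"y": -5,"z": 1,"wx": 0.001,"wy": 0,"wz": 0.053},
  {"x": -0.3,"y": -10,"z": 1,"wx": 0.001,"wy": 0,"wz": 0.114},
  {"x": 0.5,"y": -15,"z": 1,"wx": 0.001,"wy": 0,"wz": 0.175},
  {"x": 1.5,"y": -20,"z": 1,"wx": 0.001,"wy": 0,"wz": 0.236},
  {"x": 2.8,"y": -24.7,"z": 1,"wx": 0.001,"wy": 0,"wz": 0.297},
])

```text
time_s: 4.15
position: [509.4, -104.8, 82.9]
eef_rot: [3.141, -0.004, -0.185]
force: [1.1, -2.0, 1.0]
width: -0.003
```

```bash
python3 -c "
from h import *
from bench import *
s=sense();r=rel(s['position'][None,:2]);print(r);d=r[0,3]
plan([orb(d-k,82) for k in (3,6,9,11,12)])
cv2.imwrite('pics/e_wrist.png',camera('wrist'))
P=camera_params('wrist');a=cv2.imread('pics/e_wrist.png')
cv2.imwrite('pics/e_wz.png',cv2.resize(a[130:290,80:300],None,fx=3.5,fy=3.5,interpolation=2))
"
```

```text
[[-79.91  15.01  81.31 -10.64]]
t 4.15 pos [ 509.4 -104.8   82.9] rot [ 3.141 -0.004 -0.185] F [ 1.1 -2.   1. ]
[-0.6 -4.3  0.9] [ 0.    -0.004  0.053]
[-0.2 -8.6  0.9] [ 0.    -0.004  0.105]
[  0.3 -12.8   0.9] [-0.    -0.004  0.157]
[  0.8 -15.7   0.9] [-0.    -0.004  0.192]
[  1.1 -17.1   0.9] [-0.    -0.004  0.21 ]
```

View pics/e_wz.png

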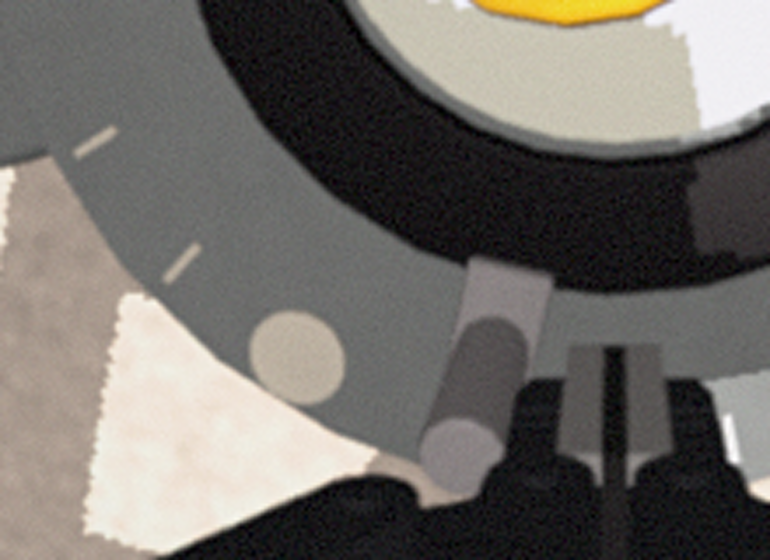

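```bash
python3 -c "
from h import *
from bench import *
P=camera_params('wrist')
print('dot',rel(fcast(P,(164.9,232),41)))
print('arm/ring edge',rel(fcast(P,(80+510/3.5,130+265/3.5),53)))
print('pin top',rel(fcast(P,(80+461/3.5,130+457/3.5),91)))
print('pin base',rel(fcast(P,(80+495/3.5,130+338/3.5),53)))
a=cv2.imread('pics/e_wrist.png');g=cv2.cvtColor(a,6)
# stage centre/ring outer fit in this view
m=(g<50).astype(np.uint8);m[250:]=0
cs,_=cv2.findContours(m,0,1);c=max(cs,key=len)[:,0].astype(float)
w=fcast(P,c,50);d=w-C;r=np.hypot(*d.T);k=(abs(r-72)<8)&(c[:,1]>3)&(c[:,1]<247);print(k.sum(),circ(w[k]))
"
```

```text
dot [[-72.1   71.68 101.67 -44.83]]
arm/ring edge [[-58.8   27.88  65.08 -25.36]]
pin top [[-71.96  33.73  79.47 -25.11]]
pin base [[-70.4   32.95  77.73 -25.08]]
532 (array([ 591.66638829, -120.26547115]), np.float64(70.0351532715596))
```

The pin is at about -24.7° and the dot at about -44.3°, so about 19.5° remain. I'll push roughly 16° and measure again.

```bash
python3 -c "
from h import *
plan([orb(-10.64-k,82) for k in (4,8,12,14.5,16)])"
```

```text
t 4.2 pos [ 509.4 -104.2   82.9] rot [-3.141 -0.004 -0.188] F [ 0.  -0.6  0.2]
[-0.4 -5.2  0.9] [-0.    -0.004  0.068]
[  0.2 -10.9   0.9] [-0.    -0.004  0.138]
[  1.2 -16.5   0.9] [-0.001 -0.004  0.207]
[  2.  -20.    0.9] [-0.001 -0.004  0.251]
[  2.5 -22.1   0.9] [-0.001 -0.004  0.277]
```

>>> apply_moves([
  {"x": -0.4,"y": -5,"z": 0.5,"wx": 0,"wy": 0,"wz": 0.068},
  {"x": 0.2,"y": -10.5,"z": 0.5,"wx": 0,"wy": 0,"wz": 0.138},
  {"x": 1.2,"y": -16,"z": 0.5,"wx": 0,"wy": 0,"wz": 0.207},
  {"x": 1.9,"y": -19.5,"z": 0.5,"wx": 0,"wy": 0,"wz": 0.251},
  {"x": 2.3,"y": -21,"z": 0.5,"wx": 0,"wy": 0,"wz": 0.27},
])

```text
time_s: 4.82
position: [515.8, -84.3, 82.7]
eef_rot: [-3.141, -0.004, -0.456]
force: [-1.2, -1.6, 2.2]
width: 0.004
```

```bash
python3 -c "
from h import *
from bench import *
s=sense();r=rel(s['position'][None,:2]);print(r);d=r[0,3]
cv2.imwrite('pics/f_wrist.png',camera('wrist'))
P=camera_params('wrist');a=cv2.imread('pics/f_wrist.png')
cv2.imwrite('pics/f_wz.png',cv2.resize(a[130:290,80:300],None,fx=3.5,fy=3.5,interpolation=2))
plan([orb(d-k,82) for k in (1,2,3,4,5)])
"
```

```text
[[-73.5   35.55  81.64 -25.81]]
t 4.88 pos [515.8 -84.1  82.7] rot [-3.141 -0.004 -0.457] F [-0.5 -1.2  0.7]
[-0.3 -1.3  0.7] [-0.001 -0.004  0.011]
[-0.3 -2.7  0.7] [-0.001 -0.004  0.028]
[-0.3 -4.2  0.7] [-0.001 -0.004  0.046]
[-0.2 -5.6  0.7] [-0.001 -0.004  0.063]
[-0.1 -7.   0.7] [-0.001 -0.004  0.08 ]
```

View pics/f_wz.png

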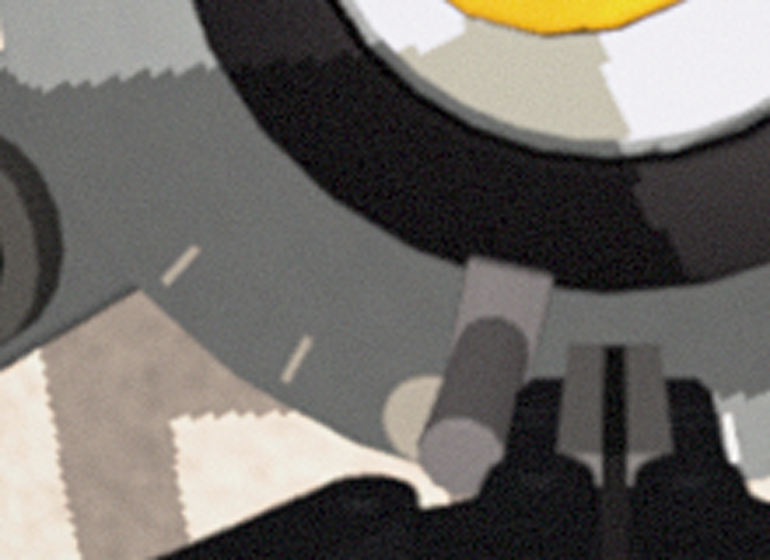

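```bash
python3 -c "
from h import *
from bench import *
P=camera_params('wrist')
a=cv2.imread('pics/f_wrist.png');g=cv2.cvtColor(a,6)
m=(g<60).astype(np.uint8);m[250:]=0
cs,_=cv2.findContours(m,0,1);c=max(cs,key=len)[:,0].astype(float)
w=fcast(P,c,50);d=w-C;r=np.hypot(*d.T);k=(abs(r-71)<6)&(c[:,1]>3)&(c[:,1]<200)&(c[:,0]<215);c0,rr=circ(w[k]);print(k.sum(),c0,rr)
for cc in (C,c0):
    q=lambda u,v,z:rel(fcast(P,(80+u/3.5,130+v/3.5),z)-cc+C)
    for u in((424,416),(428,418),(432,420)):print('dot',q(*u,41))
    print('pintop',q(461,457,91),'base',q(495,338,53),q(510,265,53))
b=camera_params('wrist')
cv2.imwrite('pics/f_top.png',cv2.resize(camera('top')[160:250,220:350],None,fx=5,fy=5,interpolation=2))
"
```

```text
208 [ 591.26934501 -121.07224545] 70.73396393503467
dot [[-70.71  72.33 101.16 -45.65]]
dot [[-71.37  71.87 101.28 -45.2 ]]
dot [[-72.03  71.4  101.42 -44.75]]
pintop [[-60.77  51.19  79.46 -40.11]] base [[-59.45  50.07  77.73 -40.11]] [[-49.64  42.11  65.09 -40.31]]
dot [[-72.68  73.61 103.44 -45.36]]
dot [[-73.34  73.14 103.58 -44.92]]
dot [[-74.    72.67 103.72 -44.48]]
pintop [[-62.74  52.47  81.78 -39.91]] base [[-61.42  51.35  80.06 -39.89]] [[-51.61  43.38  67.42 -40.05]]
```

View pics/f_top.png

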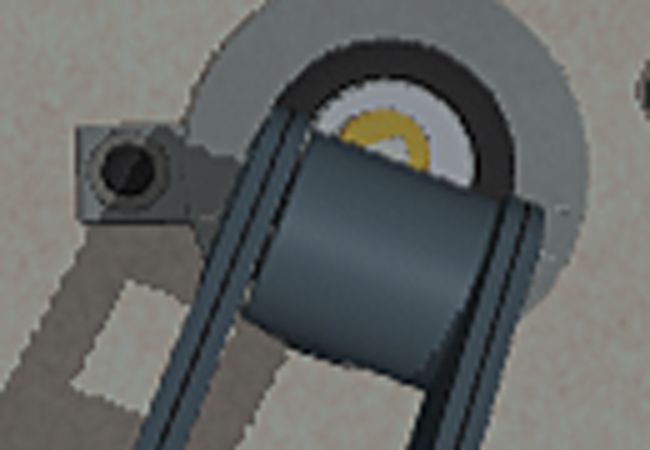

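The top view is blocked by the arm. The wrist view gives about 4.8° remaining (dot -44.9°, pin -40°), so I'll push 4.7° slowly.

>>> apply_moves([
  {"x": -0.3,"y": -1.3,"z": 0,"wx": 0,"wy": 0,"wz": 0.015},
  {"x": -0.3,"y": -2.7,"z": 0,"wx": 0,"wy": 0,"wz": 0.03},
  {"x": -0.3,"y": -4.2,"z": 0,"wx": 0,"wy": 0,"wz": 0.046},
  {"x": -0.2,"y": -5.6,"z": 0,"wx": 0,"wy": 0,"wz": 0.063},
  {"x": -0.1,"y": -6.6,"z": 0,"wx": 0,"wy": 0,"wz": 0.076},
])

```text
time_s: 5.55
position: [518.6, -78.1, 82.6]
eef_rot: [-3.14, -0.004, -0.533]
force: [0.0, -2.2, 0.3]
width: -0.004
```

```bash
python3 -c "
from h import *
from bench import *
s=sense();r=rel(s['position'][None,:2]);print(r);print(s['force'])
cv2.imwrite('pics/g_wrist.png',camera('wrist'))
a=cv2.imread('pics/g_wrist.png')
cv2.imwrite('pics/g_wz.png',cv2.resize(a[130:290,80:300],None,fx=3.5,fy=3.5,interpolation=2))
"
```

```text
[[-70.67  41.72  82.06 -30.55]]
[ 0.04084223 -2.19764908  0.29548006]
```

View pics/g_wz.png

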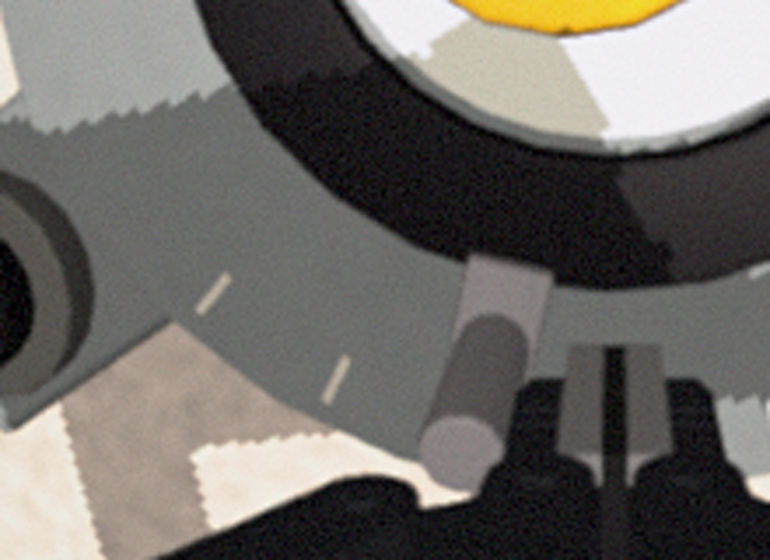

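The pin now covers the dot, as intended. I'll back the fingers off along +y, rise, and look at it from another side.

>>> apply_moves([
  {"x": 0,"y": 4,"z": 0,"wx": 0,"wy": 0,"wz": 0},
  {"x": 0,"y": 12,"z": 0,"wx": 0,"wy": 0,"wz": 0},
  {"x": -3,"y": 22,"z": -10,"wx": 0,"wy": 0,"wz": 0},
  {"x": -8,"y": 26,"z": -50,"wx": 0,"wy": 0,"wz": 0},
  {"x": -20,"y": 30,"z": -100,"wx": 0,"wy": 0,"wz": 0},
])

```text
time_s: 6.22
position: [484.6, -94.0, 183.3]
eef_rot: [-3.14, -0.002, -0.535]
force: [1.2, 0.6, 0.0]
width: -0.0
```

```bash
python3 -c "
from h import *
from bench import *
cv2.imwrite('pics/h_wrist.png',camera('wrist'));print(camera_params('wrist'),sense()['position'])
"
```

```text
{'vfov': 65.70646984690485, 'cx': 255.09687113251925, 'cy': 193.99878076452964, 'origin': array([ 543.06236282, -128.23001724,  316.82480733]), 'orientation': array([ 2.88778545e+00,  1.76168354e-03, -2.10535352e+00])} [486.3653436  -94.61959163 190.29563339]
```

View pics/h_wrist.png

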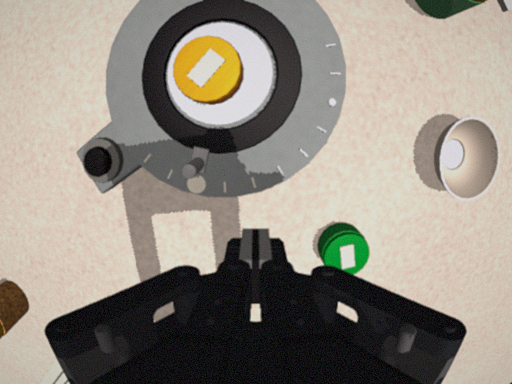

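```bash
python3 -c "
from h import *
a=cv2.imread('pics/h_wrist.png')
cv2.imwrite('pics/h_wz.png',cv2.resize(a[130:215,145:250],None,fx=7,fy=7,interpolation=2))
"
```

```text
(no output)
```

View pics/h_wz.png

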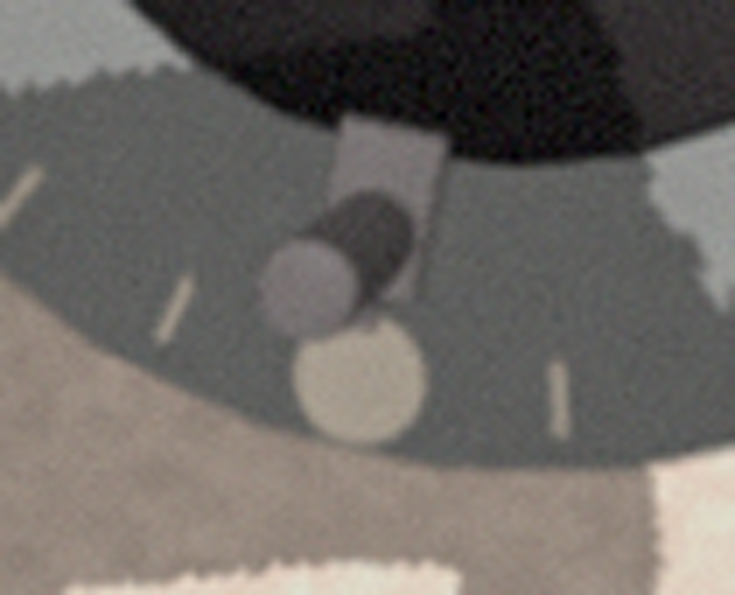

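The dot is at zoom (361,380) and the pointer runs straight at it. The arm was still settling for that picture, so I'll take a fresh one with a matching pose and compute.

```bash
python3 -c "
from h import *
from bench import *
for i in range(4): camera('scene')
print(sense()['position'])
P=camera_params('wrist');a=camera('wrist');cv2.imwrite('pics/i_wrist.png',a)
import pickle;pickle.dump(P,open('i.pkl','wb'))
cv2.imwrite('pics/i_wz.png',cv2.resize(a[130:215,145:250],None,fx=7,fy=7,interpolation=2))
b=camera('top');cv2.imwrite('pics/i_top.png',cv2.resize(b[160:250,220:350],None,fx=5,fy=5,interpolation=2))
"
```

```text
[485.30713127 -93.79192557 182.69163711]
```

View pics/i_wz.png

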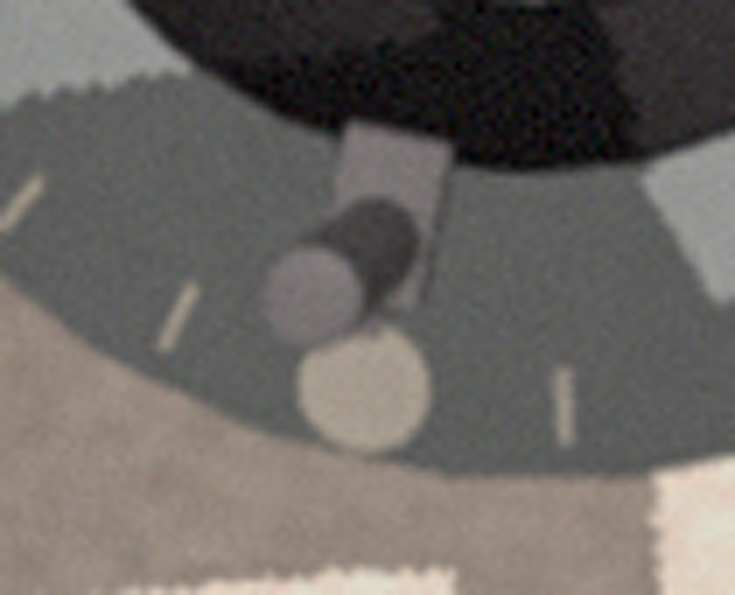

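View pics/i_top.png

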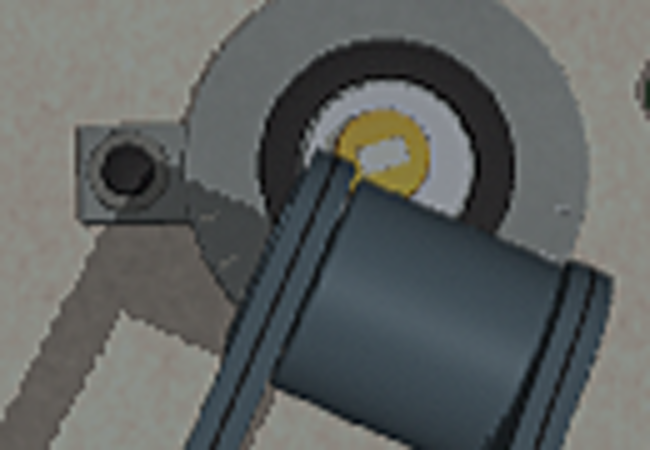

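```bash
python3 -c "
from h import *
import pickle
P=pickle.load(open('i.pkl','rb'));a=cv2.imread('pics/i_wrist.png');g=cv2.cvtColor(a,6)
m=(g<45).astype(np.uint8);m[200:]=0
cs,_=cv2.findContours(m,0,1);c=max(cs,key=len)[:,0].astype(float)
w=fcast(P,c,50);d=w-C;r=np.hypot(*d.T);k=abs(r-71)<5;c0,rr=circ(w[k]);print(k.sum(),c0,rr)
m=((g>170)&(cv2.cvtColor(a,40)[...,1]<60)).astype(np.uint8)
cs,_=cv2.findContours(m,0,1)
for c in cs:
    c=c[:,0].astype(float);w=fcast(P,c,51);
    if len(c)>60: print('stage?',len(c),circ(w))
for cc in (C,c0):
    q=lambda u,v,z:rel(fcast(P,(145+(u-3)/7,130+(v-3)/7),z)-cc+C)
    print('dot',q(364,389,41)[0],'ticks',q(180,317,41)[0,2:],q(565,405,41)[0,2:],q(23,203,41)[0,2:])
    print('pintop',q(313,297,91)[0,2:],'base',q(380,240,53)[0,2:],'armin',q(400,137,53)[0,2:])
    print('edge R', q(452,150,53)[0],q(421,303,53)[0],'edge L',q(350,125,53)[0],q(338,200,53)[0])
"
```

```text
335 [ 591.56010241 -120.19006127] 69.43708929187068
stage? 65 (array([ 379.58386788, -138.87389901]), np.float64(10.827579897287416))
stage? 231 (array([477.20144106,  -8.35388087]), np.float64(33.75341678432678))
stage? 297 (array([ 591.61923685, -120.78569122]), np.float64(45.79142843558881))
stage? 1346 (array([ 293.5406423 , -293.78560657]), np.float64(236.03747737923405))
stage? 1060 (array([627.40020118, 231.83308771]), np.float64(231.36026440395133))
dot [-72.52  71.53 101.86 -44.61] ticks [101.74 -59.9 ] [101.14 -29.2 ] [101.9  -75.15]
pintop [ 79.28 -44.87] base [ 79.14 -44.69] armin [ 65.81 -44.92]
edge R [-51.43  41.73  66.23 -39.05] [-65.79  55.52  86.08 -40.16] edge L [-41.96  51.09  66.11 -50.6 ] [-49.14  57.52  75.66 -49.49]
dot [-74.78  71.92 103.75 -43.88] ticks [103.22 -58.92] [103.31 -28.77] [102.88 -73.98]
pintop [ 81.17 -43.94] base [ 81.03 -43.77] armin [ 67.7 -43.8]
edge R [-53.69  42.12  68.24 -38.11] [-68.05  55.91  88.07 -39.41] edge L [-44.22  51.48  67.86 -49.33] [-51.4   57.91  77.44 -48.41]
```

The pointer is within about 0.3° of the dot's centre by two references. Now the button. I'll check its position by wrist camera (top view gave 589.2, 25.9) and plan the move.

```bash
python3 -c "
from h import *
plan([(589.2,26,150,-0.535),(589.2,26,90,-0.535)])"
```

```text
t 6.58 pos [484.9 -93.5 181.4] rot [-3.14e+00 -2.00e-03 -5.34e-01] F [-0.5 -0.4 -0.9]
[  28.9 -155.9   31.7] [-0.001 -0.002  0.001]
[  28.8 -155.8   91.7] [-0.001 -0.002  0.001]
```

>>> apply_moves([
  {"x": 6,"y": -35,"z": 0,"wx": 0,"wy": 0,"wz": 0},
  {"x": 13,"y": -75,"z": 0,"wx": 0,"wy": 0,"wz": 0},
  {"x": 21,"y": -115,"z": 5,"wx": 0,"wy": 0,"wz": 0},
  {"x": 27,"y": -148,"z": 20,"wx": 0,"wy": 0,"wz": 0},
  {"x": 29,"y": -156,"z": 40,"wx": 0,"wy": 0,"wz": 0},
])

```text
time_s: 7.2
position: [590.1, 27.8, 139.7]
eef_rot: [-3.14, -0.0, -0.532]
force: [-0.0, -0.7, 0.6]
width: -0.003
```

```bash
python3 -c "
from h import *
from bench import *
camera('scene');camera('scene')
plan([(589.2,26,90,-0.535)])
P=camera_params('wrist');a=camera('wrist');cv2.imwrite('pics/j_wrist.png',a)
g=cv2.cvtColor(a,6);
for st,c in blobs(g<50):
    if 100<st[4]<5000: print(st,c,rel(fcast(P,c,52)),fcast(P,c,52))
"
```

```text
t 7.3 pos [587.6  27.3 137.6] rot [ 3.14   0.005 -0.532] F [-0.2 -0.4 -0.8]
[ 2.3  0.2 47.6] [0.001 0.005 0.003]
[471   0  34  31 491] [484.13645621  15.46028513] [[  44.88 -117.84  126.1   110.85]] [[ 634.1835076 -237.6400076]]
[384 112  28  31 151] [394.8013245  127.33774834] [[ -2.3   24.2   24.31 -84.58]] [[587.0041991  -95.59666754]]
[ 237  181   39   40 1184] [256.02280405 200.41976351] [[  1.83 144.24 144.25 -90.73]] [[591.13072709  24.43638523]]
[445 253  33  39 481] [457.20790021 268.65488565] [[-160.63    9.65  160.92   -3.44]] [[ 428.67010386 -110.1462278 ]]
[457 263  27  34 104] [465.80769231 275.75961538] [[-177.52    1.2   177.52   -0.39]] [[ 411.78420485 -118.5960519 ]]
```

View pics/j_wrist.png

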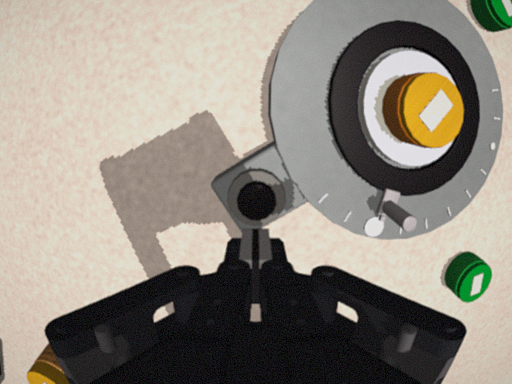

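The button at (256,200) is centred on the tool line, and the pointer still aims at the dot (374,227). I'll descend.

>>> apply_moves([
  {"x": 1,"y": 0,"z": 15,"wx": 0,"wy": 0,"wz": 0},
  {"x": 2,"y": 0,"z": 30,"wx": 0,"wy": 0,"wz": 0},
  {"x": 2,"y": 0,"z": 45,"wx": 0,"wy": 0,"wz": 0},
  {"x": 2,"y": 0,"z": 57,"wx": 0,"wy": 0,"wz": 0},
  {"x": 2,"y": 0,"z": 63,"wx": 0,"wy": 0,"wz": 0},
])

```text
time_s: 7.98
position: [588.9, 25.6, 75.0]
eef_rot: [3.14, 0.005, -0.533]
force: [-0.2, 0.1, 0.0]
width: 0.004
```

```bash
python3 -c "
from h import *
from bench import *
camera('scene')
plan([(589.2,26,63,-0.535)])
"
```

```text
t 8.03 pos [588.8  25.7  74.6] rot [ 3.14   0.005 -0.533] F [-0.1 -0.5 -1. ]
[ 0.2 -0.5 11.6] [0.002 0.005 0.002]
```

>>> apply_moves([
  {"x": 0,"y": 0,"z": 3,"wx": 0,"wy": 0,"wz": 0},
  {"x": 0,"y": 0,"z": 6,"wx": 0,"wy": 0,"wz": 0},
  {"x": 0,"y": 0,"z": 8,"wx": 0,"wy": 0,"wz": 0},
  {"x": 0,"y": 0,"z": 10,"wx": 0,"wy": 0,"wz": 0},
  {"x": 0,"y": 0,"z": 11,"wx": 0,"wy": 0,"wz": 0},
])

```text
time_s: 8.65
position: [589.0, 25.7, 64.1]
eef_rot: [3.14, 0.004, -0.533]
force: [0.6, 0.5, 3.8]
width: 0.003
```

```bash
python3 -c "
from h import *
from bench import *
camera('scene')
cv2.imwrite('pics/k_wrist.png',camera('wrist'))
plan([(589.2,26,62,-0.535)])
"
```

```text
t 8.75 pos [589.   25.7  64. ] rot [ 3.14   0.004 -0.533] F [-0.3  0.2  3.9]
[ 0.  -0.4  2. ] [0.001 0.004 0.002]
```

The force is 3.9 N and the spring is nearly at its end. I'll go a little deeper to reach the stop.

>>> apply_moves([
  {"x": 0,"y": 0,"z": 0.7,"wx": 0,"wy": 0,"wz": 0},
  {"x": 0,"y": 0,"z": 1.4,"wx": 0,"wy": 0,"wz": 0},
  {"x": 0,"y": 0,"z": 1.9,"wx": 0,"wy": 0,"wz": 0},
  {"x": 0,"y": 0,"z": 2.2,"wx": 0,"wy": 0,"wz": 0},
  {"x": 0,"y": 0,"z": 2.2,"wx": 0,"wy": 0,"wz": 0},
])

```text
time_s: 9.38
position: [589.0, 25.7, 62.9]
eef_rot: [3.14, 0.004, -0.533]
force: [-4.6, 0.7, 12.9]
width: -0.002
```

```bash
python3 -c "
from h import *
from bench import *
camera('scene')
plan([(589.2,26,61,-0.535)])
"
```

```text
t 9.43 pos [589.   25.7  62.9] rot [ 3.14   0.004 -0.533] F [-3.1  0.7 12.5]
[-0.  -0.4  1.9] [0.001 0.004 0.002]
```

The force rose to 12.9 N with motion stopped at z 62.9 mm. That is the hard stop, with about 6 mm of travel. I'll release and retreat.

>>> apply_moves([
  {"x": 0,"y": 0,"z": -3,"wx": 0,"wy": 0,"wz": 0},
  {"x": 0,"y": 0,"z": -10,"wx": 0,"wy": 0,"wz": 0},
  {"x": 0,"y": 0,"z": -35,"wx": 0,"wy": 0,"wz": 0},
  {"x": 0,"y": 0,"z": -75,"wx": 0,"wy": 0,"wz": 0},
  {"x": 0,"y": 0,"z": -120,"wx": 0,"wy": 0,"wz": 0},
])

```text
time_s: 10.05
position: [588.8, 25.6, 183.1]
eef_rot: [3.14, 0.006, -0.533]
force: [0.6, 0.9, 0.8]
width: 0.001
```

>>> apply_moves([
  {"x": -20,"y": -10,"z": -20,"wx": 0,"wy": 0,"wz": 0},
  {"x": -50,"y": -30,"z": -30,"wx": 0,"wy": 0,"wz": 0},
  {"x": -90,"y": -60,"z": -30,"wx": 0,"wy": 0,"wz": 0},
  {"x": -120,"y": -80,"z": -30,"wx": 0,"wy": 0,"wz": 0},
  {"x": -120,"y": -80,"z": -30,"wx": 0,"wy": 0,"wz": 0},
])

```text
time_s: 10.68
position: [524.8, 157.6, 213.5]
eef_rot: [3.139, 0.007, -0.53]
force: [-0.2, -0.8, 0.2]
width: -0.003
```

```bash
python3 -c "
from h import *
from bench import *
for i in range(4): camera('scene')
cv2.imwrite('pics/l_scene.png',camera('scene'))
P=camera_params('top');a=camera('top');cv2.imwrite('pics/l_top.png',a)
cv2.imwrite('pics/l_topz.png',cv2.resize(a[150:245,230:350],None,fx=6,fy=6,interpolation=2))
s=sense();print(s['position'],s['force'],abs(s['dq']).max())
for t in (-44,-45): print(proj(P,[[*(C+104*np.array([-np.cos(np.radians(t)),-np.sin(np.radians(t))])),41]]))
"
```

```text
[526.80948195 154.44021892 213.45598181] [0.69518134 0.20852376 0.03943508] 0.0024732857971175035
[[271.26257742 220.16239473]]
[[270.80047807 219.70978172]]
```

View pics/l_topz.png

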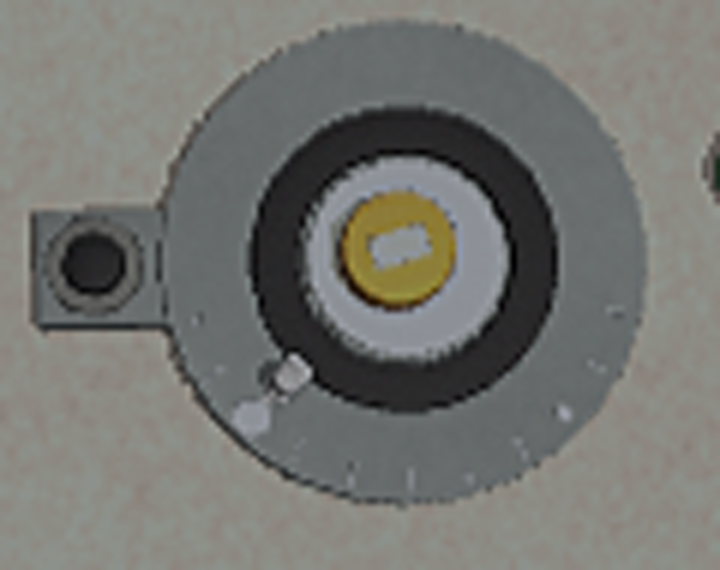

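View pics/l_scene.png

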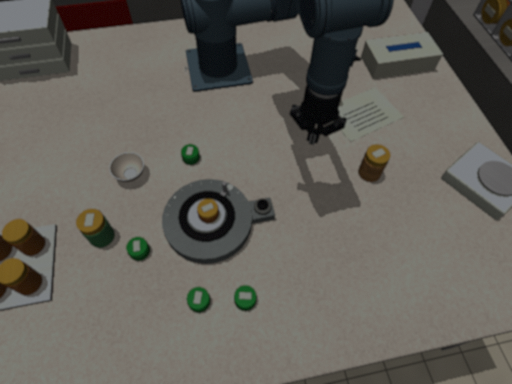

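The pin points at the large dot (top zoom 252,418). The jar stands on the stage, everything else is unmoved and the arm is clear, so I'll hand in.

```bash
python3 -c "
from h import *
from bench import *
P=camera_params('top')
print(rel(cast(P,(230+293/6-.4,150+372/6-.4),91)),rel(cast(P,(230+252/6-.4,150+418/6-.4),41)))
finish_job()"
```

```text
[[-53.87  53.88  76.19 -45.  ]] [[-72.3   71.29 101.53 -44.6 ]]
the job is handed in; nothing more can be done
```

The job is handed in: the pointer was left at the large dot, and the lamp button was pressed to its stop and released. The hand-in gave no verdict.

- **Lever:** I pushed it round its arc with the closed fingers at about 2 N, from about +16° to the large dot at about -44.5°. In a wrist view after backing off, the pin and the dot agreed to about 0.3°. The last top view gave the pin at -45.0° and the dot at -44.6°, about 0.7 mm apart at the dot; the limit is 6 mm.
- **Lamp button:** The force rose from the spring's 3.9 N to about 13 N as motion stopped, after about 6 mm of travel. I then raised the arm clear. I did not measure the button's height again; in the last top view it looks up, as at the start.
- **Other objects:** In the last pictures the specimen jar stands on the stage. The other jars and the bowl look unmoved, but I did not measure them again.
- **Robot:** The arm stood still, well away from everything, with no contact force.
- **Disagreement:** The wrist camera's positions were off from the top camera's by 2 to 3 mm. I corrected for this using the ring's centre, and it did not affect the match between pointer and dot.

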